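Clip the honing plate into its holder

TASK

Load the blue-faced diamond honing plate into the holder, blue face up, so that the chisels can be sharpened: lay it on the holder's bed with one end towards the two sprung clips, then slide it in under them, so that they ride up over its end, until the plate is fully home against the stop and both clips have snapped down into its end groove. Let go of it, and leave everything else on the table where it lies.

Things in the scene. Friction and masses are not known exactly. Their poses are not given: they have to be found in the camera images.
- plate_mid (a point): Loose diamond honing plate, 150 (its x) x 50 (its y) x 10 mm thick (its z, up), about 220 g, lying blue face up: bare aluminium, blue silver-dotted abrasive 100 mm long in the middle of the top. The ends are alike, either may go in first: an 8 mm long lip of full thickness, then a cross groove 17 mm long, its floor 5 mm above the underside. This point: the plate's centre, half-way up.
- holder_home (a point): Where the plate's centre (half-way up) lies when fully home in the holder. Frame: x along the bed towards the clips (the way the plate is pushed in), z up. Holder, fixed: black rubber base 270 x 84 x 14 mm, from -152 to +118 mm along x from here; aluminium bed 46 mm wide on it, from -152 to +75 mm, its surface 5 mm below this point and 26 mm above the table.
- holder_stop (a point): Centre of the stop face at the end of the bed, at bed height; it stands 8 mm above the bed. Axes as the holder's. Nothing on the holder is over 25 mm above the bed, clips lifted included. The clips' noses lie 14.5 mm before the stop (-x), their upturned tips begin 30 mm before it.
- holder_mouth (a point): Middle of the mouth between the two aluminium side guides, at bed height, 90 mm before the stop. The guides stand 6 mm above the bed, about 70 mm apart here, closing to 54 mm within the first 20 mm, and centre the plate as it is pushed. The bed before the mouth is open and flat. A plate with its front end at or up to 10 mm past this mouth is well clear of the clips (they begin 60 mm past it).
- clip_left (a joint): Left sprung clip (14.5 mm to the holder's +y), a bent dark steel strip 12 mm wide pivoting on a pin behind the stop, its ramped nose towards the open end. Rad: 0 at rest with no plate (nose 3 mm above the bed), about 0.19 riding on the plate's end lip, about 0.05 snapped down in the groove. Pushing the plate under both clips takes about 5 to 15 N; only the stop is hard.
- clip_right (a joint): Right sprung clip (14.5 mm to the holder's -y), the same as the left one.
- chisel_red: Bystander: stone chisel lying on the table, black handle with red bands, 235 mm long along its x (blade to +x), 28 mm high; origin at its middle on the table.
- chisel_blue: Bystander: stone chisel lying on the table, black handle with blue bands, 235 mm long along its x (blade to +x), 28 mm high; origin at its middle on the table.
- hammer: Bystander: club hammer lying on the table, 230 mm long along its x (head 100 mm wide, centred 55 mm to +x), 45 mm high; origin on the table.
- oil: Bystander: white bottle of honing oil with yellow label and red cap, standing, 54 mm across, 150 mm tall; origin under its base.
- brush: Bystander: flat dusting brush with wooden handle, lying, 210 mm long along its x, 42 mm wide, 20 mm high; origin at its middle on the table.
- chip0: Bystander: flat stone chip 68 mm across, 22 mm high; origin under its centre.
- chip1: Bystander: flat stone chip 56 mm across, 22 mm high; origin under its centre.
- chip2: Bystander: flat stone chip 60 mm across, 22 mm high; origin under its centre.
Not all that is in view belongs to the job. Of the things shaped like the part that bears plate_mid, the aluminium one is meant.

How it is judged (in metres and radians):
On the way:
1. the plate's end has gone in under the two clips and lifted them both (value of joint each of clip_left, clip_right above 0.13 rad and x of plate_mid in the frame of holder_home between -0.035 and 0 m).
At the end, for the whole second after the job is handed in: The plate lies flat on the bed, blue face up, its centre within 4 mm of the fully home position along and across the bed and 2 mm in height, lined up with the holder within 0.08 rad and at rest; both clips are down in its groove (each between 0.02 and 0.10 rad) (x of plate_mid in the frame of holder_home between -0.004 and 0.004 m and y of plate_mid in the frame of holder_home between -0.004 and 0.004 m and z of plate_mid in the frame of holder_home between -0.002 and 0.002 m and angle between plate_mid's own z axis and vertical below 0.1 rad and angle between the x axis of plate_mid and the x axis of holder_home, either way round below 0.08 rad and value of joint clip_left between 0.02 and 0.1 rad and value of joint clip_right between 0.02 and 0.1 rad and linear speed of plate below 0.01 m/s); the robot touches nothing.
It fails at once if a chisel, the hammer, the oil bottle, the brush or a stone chip is moved more than 30 mm (distance of any of chisel_red, chisel_blue, hammer, oil, brush, chip0, chip1, chip2 from where it was at the start of the episode above 0.03 m).
It also fails if it takes over 51 s, if anything falls off the work surface, if the arm or the gripper's body presses on something with over 40 N, if the wrist force passes 120 N, or if a joint passes its speed limit or range.

ROBOT

A 6-joint arm with a two-finger parallel gripper is mounted at the origin on the work surface. World frame = base frame: x ahead of the robot, y to its left, z up, the work surface at z = 0. Lengths are in mm, angles in degrees, forces in N, time in s.
With the tool pointing down it reaches from about 275 to 825 mm from the base axis. Payload 5.2 kg.
Tool frame: the origin (TCP) lies midway between the tips of the shut fingers; the grasp point (between the pads) lies grip_point_offset behind it (grip_point_offset is the distance from the TCP to the grasp point, in mm); z points along the fingers, y is the line along which they close (so a half turn about z gives the same grasp; the last joint's range is limited). The gripper opens to 93 mm and grips with 3 to 60 N. Pads are 15 mm wide; open, the fingers measure 128 mm over their backs; the gripper's body (75 mm by 188 mm) begins 65 mm behind the grasp point.
Start: joints at [59.484, 14.817, 87.949, -0, 77.235, -11.62], TCP at [178.098, 520.371, 218.653] pointing down, gripper open.
Joint ranges: [-179.93, 179.93], [-52.35, 119.4], [10.71, 147.94], [-69.91, 249.91], [12.55, 155.21], [-178.61, 178.61]. Speed limits (degrees/s): [147.25, 147.25, 180, 180, 180, 180].

INTERFACE

Orientations are given as a 3x3 rotation matrix whose columns are the frame's x, y, z axes.
In Python, from workcell import * gives the robot as it stands. The module is installed in compiled form; this text tells all that it offers.
- The arm moves only by the tool drive_tool, never from a script. Its argument "deltas" is a list of rows, each a list of 5 numbers: the shift along the tool's x, y, z in units of 25 mm (1.0 is 25 mm), then the turn about the tool's z in rad, then the gripper's target within -1 to 1 (shut at 1, half-way at 0, fully open at -1). In form: [[x, y, z, roll, jaw], ...]. A call has 1 to 20 rows; each row shifts and turns the commanded pose from where the row before left it, along the tool's axes as they then stand; what a row does not reach is not made up. A row lasts 1/12 s, in which the tool goes at most 41.7 mm and 7.16 degrees, less where a joint would pass 70% of its speed; a pose out of reach is approached as far as the arm can. A call is refused whole if a number of a shift passes 1 or a number of a turn 0.125, either way. A call with a gripper value outside its range is refused whole. The fingers move at their own pace and stop on an object; "grip_force" is the grip in N (left out, the last holds). Time passes only in rows, so rows that do not move let the fingers close. It gives the time, the measured TCP pose, the force, the opening and the grip force at its end, in the units of the state.
- get_obs(): the state, without advancing time (a new reading comes with each control period).
- grab_frame(name): name is "scene" or "top" or "wrist"; returns a dict with "pixels" (384x512x3 uint8, blue, green, red), "fx", "fy", "cx", "cy" (pixels), "k1" (the pictures are not rectified: a ray, as slopes to the right and down, at radius r is drawn at 1 + k1 r^2 times it, then the intrinsics apply), "R" (3x3) and "t" (3): a world point X has camera coordinates R X + t. Camera axes: x right, y down, z forward; pixel columns grow to the right and rows downward; lengths in mm; the calibration is good to about 2 mm. A picture is of the moment at which its call begins. There is no depth.
- sign_off(): hands the job in; it is judged then, once.
The state is a dict: "time": time; "joint_pos": joint angles; "joint_velocities": joint speeds; "tau": joint torques, N m; "eef_pos": TCP position; "ee_rot": TCP orientation; "ft_force": force on the tool from outside, world axes, zero at the start; "wrist_torque": the same for the moment, N m; "gripper_width": finger opening in mm; "grasp_force": force on a finger pad.
Only numpy, scipy, OpenCV 4.12 (cv2) and the standard library are available. Lean on these libraries where they do the work, as an engineer would, in place of code of your own. Each camera call takes 0.05 s, during which the arm holds its last target. There are 200 camera calls.

## Working session

There is one attempt and no reset: what is moved stays moved. The work goes in short steps, Python scripts to look and compute and a tool call to move; the robot and the scene stay as the last step left them, time stands still between calls to the robot, and variables do not carry over. Pictures are saved under pics/ and viewed, at most 10 in all, crops included, and the job is handed in when it is done.

Besides the shell and the picture viewer there is one more tool, called after "Emit:" as name([rows], argument=value, ...), one row to a line, values as JSON. drive_tool: Moves the arm, as the interface text tells. Its arguments: {"type":"object","properties":{"deltas":{"type":"array"},"grip_force":{"type":"number"}},"required":["deltas"]}

```bash
mkdir -p pics; cat > h.py <<'E'
from workcell import *
import numpy as np, cv2
def shot(n,fn=None):
    f=grab_frame(n)
    if fn: cv2.imwrite('pics/'+fn,f['pixels'])
    return f
def ray(f,uv,z):
    K=np.array([[f['fx'],0,f['cx']],[0,f['fy'],f['cy']],[0,0,1.]])
    p=(np.atleast_2d(uv)-[f['cx'],f['cy']])/[f['fx'],f['fy']]
    u=p.copy()
    for _ in range(30): u=p/(1+f['k1']*(u**2).sum(1,keepdims=True))
    d=np.c_[u,np.ones(len(u))]@np.array(f['R'])
    c=-np.array(f['R']).T@np.array(f['t'])
    return c+d*((z-c[2])/d[:,2])[:,None]
E
python3 - <<'E'
from h import *
import pickle
o=get_obs();print(o['time'],np.round(o['eef_pos'],1),np.round(o['ee_rot'],3).tolist(),o['gripper_width'])
try: print(grip_point_offset)
except Exception as e: print(e)
a=shot('top','top0.png');b=shot('scene','sc0.png')
pickle.dump((a,b),open('f0.pkl','wb'))
for f in(a,b): print((-np.array(f['R']).T@np.array(f['t'])).round(),f['fx'],f['k1'])
E
```

```text
0.0 [177.8 519.9 217.8] [[-0.946, 0.324, -0.001], [0.324, 0.946, -0.002], [0.0, -0.002, -1.0]] 92.83857023291834
18.8
[ 233. -123. 1356.] 370.43161333560215 -0.11951586601808363
[1230. -449. 1040.] 422.2269120113709 0.009715216120627762
```

View pics/top0.png

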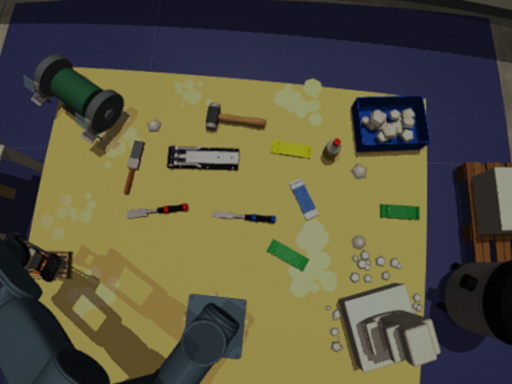

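View pics/sc0.png

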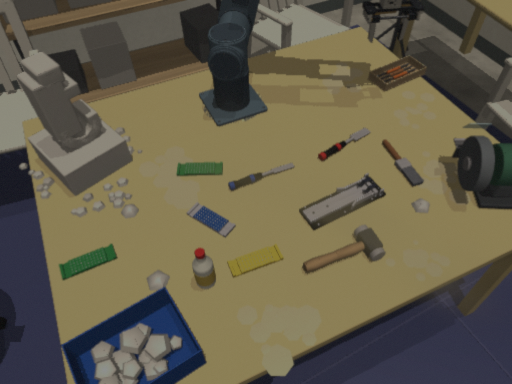

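The top view shows four plate-like things: blue/silver at (303,198), yellow at (291,150), green at (288,255) and green at (400,212). The blue one with bare aluminium ends fits the description. The holder is at (204,158). I'll confirm both in one enlarged crop and measure them.

```bash
python3 - <<'E'
from h import *
import pickle
a,b=pickle.load(open('f0.pkl','rb'))
im=a['pixels']
cr=im[135:225,155:330]
t=cv2.resize(cr,None,fx=4.5,fy=4.5,interpolation=cv2.INTER_CUBIC)
cv2.imwrite('pics/crop0.png',t)
hsv=cv2.cvtColor(im,cv2.COLOR_BGR2HSV)
# everything not table-yellow around plate
for nm,(x0,y0,x1,y1),z in(('plate',(280,172,325,225),10),('holder',(160,138,250,178),14)):
    m=np.zeros(im.shape[:2],np.uint8)
    if nm=='plate': mk=(hsv[...,0]>80)&(hsv[...,2]>60)|((hsv[...,1]<70)&(hsv[...,2]>110))
    else: mk=(hsv[...,2]<70)|(hsv[...,1]<70)
    m[y0:y1,x0:x1]=mk[y0:y1,x0:x1]
    cs,_=cv2.findContours(m,cv2.RETR_EXTERNAL,cv2.CHAIN_APPROX_NONE)
    c=max(cs,key=cv2.contourArea)
    P=ray(a,c[:,0,:].astype(float),z)[:,:2]
    print(nm,cv2.minAreaRect(c),cv2.minAreaRect(P.astype(np.float32)))
    r=cv2.boxPoints(cv2.minAreaRect(P.astype(np.float32)));print(r.round())
E
```

```text
plate ((303.693359375, 198.6124725341797), (40.972015380859375, 14.204385757446289), 64.88516235351562) ((482.9156494140625, -275.50958251953125), (151.4379119873047, 53.15520095825195), 29.491989135742188)
[[ 404. -290.]
 [ 430. -336.]
 [ 562. -261.]
 [ 536. -215.]]
holder ((202.64599609375, 157.38987731933594), (70.9424819946289, 23.076297760009766), 1.6365771293640137) ((600.6625366210938, 114.82588195800781), (90.82005310058594, 268.0477600097656), 3.241543769836426)
[[548. 246.]
 [563. -22.]
 [654. -16.]
 [638. 251.]]
```

View pics/crop0.png

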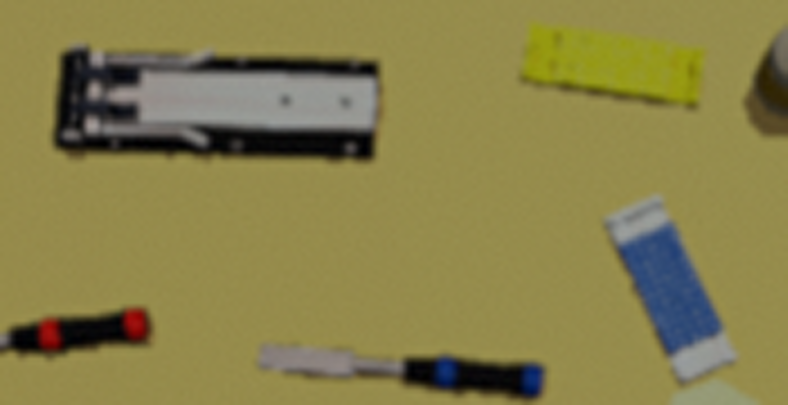

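The crop confirms it: the blue dotted plate with bare aluminium ends is at crop (670,290). The holder's clips are at its left end, towards world +y, and its open end faces right. Next I roll the tool 2.297 rad, then move above the plate.

Emit:
drive_tool([
  [0,0,0,0.125,-1],
  [0,0,0,0.125,-1],
  [0,0,0,0.125,-1],
  [0,0,0,0.125,-1],
  [0,0,0,0.125,-1],
  [0,0,0,0.125,-1],
  [0,0,0,0.125,-1],
  [0,0,0,0.125,-1],
  [0,0,0,0.125,-1],
  [0,0,0,0.125,-1],
  [0,0,0,0.125,-1],
  [0,0,0,0.125,-1],
  [0,0,0,0.125,-1],
  [0,0,0,0.125,-1],
  [0,0,0,0.125,-1],
  [0,0,0,0.125,-1],
  [0,0,0,0.125,-1],
  [0,0,0,0.125,-1],
  [0,0,0,0.047,-1],
])

```text
time: 1.68
eef_pos: [177.9, 520.1, 218.1]
ee_rot: [[0.874, 0.487, -0.001], [0.487, -0.874, -0.001], [-0.001, 0.001, -1.0]]
ft_force: [0.0, -0.2, -0.4]
gripper_width: 93.0
grasp_force: 0.0
```

Emit:
drive_tool([
  [-0.15,1,0,0,-1],
  [-0.15,1,0,0,-1],
  [-0.15,1,0,0,-1],
  [-0.15,1,0,0,-1],
  [-0.15,1,0,0,-1],
  [-0.15,1,0,0,-1],
  [-0.15,1,0,0,-1],
  [-0.15,1,0,0,-1],
  [-0.15,1,0,0,-1],
  [-0.15,1,0,0,-1],
  [-0.15,1,0,0,-1],
  [-0.15,1,0,0,-1],
  [-0.15,1,0,0,-1],
  [-0.15,1,0,0,-1],
  [-0.15,1,0,0,-1],
  [-0.15,1,0,0,-1],
  [-0.15,1,0,0,-1],
  [-0.15,1,0,0,-1],
  [-0.15,1,0,0,-1],
  [-0.15,1,0,0,-1],
])

```text
time: 3.35
eef_pos: [359.0, 47.0, 218.5]
ee_rot: [[0.87, 0.492, -0.0], [0.492, -0.87, 0.0], [-0.0, -0.0, -1.0]]
ft_force: [-0.2, 1.0, -0.1]
gripper_width: 93.0
grasp_force: 0.0
```

Emit:
drive_tool([
  [-0.15,1,0,0,-1],
  [-0.15,1,0,0,-1],
  [-0.15,1,0,0,-1],
  [-0.15,1,0,0,-1],
  [-0.15,1,0,0,-1],
  [-0.15,1,0,0,-1],
  [-0.15,1,0,0,-1],
  [-0.15,1,0,0,-1],
  [-0.15,1,0,0,-1],
  [-0.15,1,0,0,-1],
  [-0.15,1,0,0,-1],
  [-0.15,1,0,0,-1],
  [-0.15,1,0,0,-1],
  [-0.08,0.67,0,0,-1],
  [0,0,0,0,-1],
  [0,0,0,0,-1],
  [0,0,0,0,-1],
])

```text
time: 4.77
eef_pos: [482.5, -273.2, 218.2]
ee_rot: [[0.87, 0.492, -0.001], [0.492, -0.87, 0.001], [-0.0, -0.002, -1.0]]
ft_force: [0.0, 0.7, 0.2]
gripper_width: 92.9
grasp_force: 0.0
```

```bash
python3 - <<'E'
from h import *
o=get_obs();print(o['time'],np.round(o['eef_pos'],1),np.round(o['ee_rot'],3).tolist(),o['ft_force'])
f=shot('wrist','w1.png')
print((-np.array(f['R']).T@np.array(f['t'])).round())
im=f['pixels'];hsv=cv2.cvtColor(im,cv2.COLOR_BGR2HSV)
for nm,mk,z in(('blue',cv2.inRange(hsv,(95,80,40),(130,255,255)),10),('all',cv2.inRange(hsv,(0,0,110),(180,60,255))|cv2.inRange(hsv,(95,40,40),(130,255,255)),10)):
    mk=cv2.morphologyEx(mk,cv2.MORPH_CLOSE,np.ones((7,7)));mk=cv2.morphologyEx(mk,cv2.MORPH_OPEN,np.ones((7,7)))
    cs,_=cv2.findContours(mk,cv2.RETR_EXTERNAL,cv2.CHAIN_APPROX_NONE)
    for c in cs:
        if cv2.contourArea(c)>1500:
            P=ray(f,c[:,0].astype(float),z)[:,:2].astype(np.float32)
            print(nm,cv2.boundingRect(c),cv2.minAreaRect(P))
E
```

```text
4.7667 [ 482.5 -273.2  218.2] [[0.87, 0.492, -0.001], [0.492, -0.87, 0.001], [-0.0, -0.002, -1.0]] [0.00158235 0.66289856 0.23638156]
[ 551. -236.  384.]
blue (237, 140, 35, 69) ((483.2438049316406, -276.5919494628906), (95.10025787353516, 45.98991394042969), 30.022174835205078)
blue (454, 0, 58, 144) ((742.1788940429688, -473.35040283203125), (183.1150360107422, 83.6004638671875), 41.39030838012695)
all (236, 119, 38, 107) ((483.69671630859375, -276.5904541015625), (148.5084686279297, 50.46792984008789), 28.62567901611328)
all (394, 49, 45, 54) ((696.793212890625, -391.179443359375), (64.42568969726562, 57.42362976074219), 32.875755310058594)
all (453, 0, 59, 144) ((741.7916259765625, -472.7856750488281), (183.2807159423828, 84.95987701416016), 41.390316009521484)
```

View pics/w1.png

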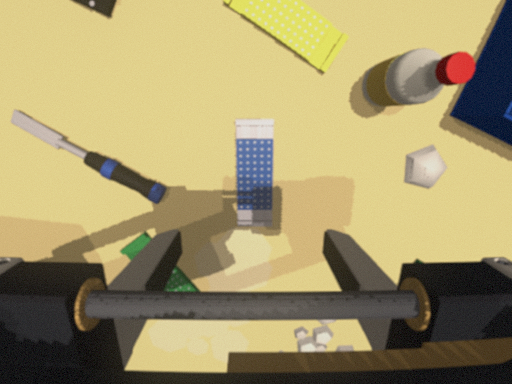

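The wrist view shows the plate at (255,172), lined up with the fingers and clear on both sides. I go down and grip.

Emit:
drive_tool([
  [-0.03,0.14,1,0,-1],
  [0,0,1,0,-1],
  [0,0,1,0,-1],
  [0,0,1,0,-1],
  [0,0,1,0,-1],
  [0,0,1,0,-1],
  [0,0,1,0,-1],
  [0,0,0.8,0,-1],
  [0,0,0.5,0,-1],
  [0,0,0.3,0,-1],
  [0,0,0,0,-1],
  [0,0,0,0,1],
  [0,0,0,0,1],
  [0,0,0,0,1],
  [0,0,0,0,1],
  [0,0,0,0,1],
  [0,0,0,0,1],
  [0,0,0,0,1],
  [0,0,0,0,1],
], grip_force=40)

```text
time: 6.4
eef_pos: [483.9, -277.3, 3.8]
ee_rot: [[0.87, 0.492, -0.0], [0.492, -0.87, 0.001], [-0.0, -0.001, -1.0]]
ft_force: [-1.2, 1.4, 3.4]
gripper_width: 49.3
grasp_force: 40.0
```

Emit:
drive_tool([
  [0,0,0,0,1],
  [0,0,0,0,1],
  [0,0,-0.3,0,1],
  [0,0,-0.7,0,1],
  [0,0,-1,0,1],
  [0,0,-1,0,1],
  [0,0,-1,0,1],
  [0,0,-1,0,1],
  [0,0,-1,0,1],
  [0,0,-0.5,0,1],
  [0,0,0,0,1],
])

```text
time: 7.32
eef_pos: [485.8, -279.2, 169.8]
ee_rot: [[0.87, 0.492, 0.005], [0.492, -0.87, -0.005], [0.002, 0.007, -1.0]]
ft_force: [-0.0, -0.5, -2.4]
gripper_width: 49.5
grasp_force: 40.0
```

Emit:
drive_tool([
  [0,0,0,-0.125,1],
  [0,0,0,-0.125,1],
  [0,0,0,-0.125,1],
  [0,0,0,-0.125,1],
  [0,0,0,-0.125,1],
  [0,0,0,-0.125,1],
  [0,0,0,-0.125,1],
  [0,0,0,-0.125,1],
  [0,0,0,-0.112,1],
  [0,0,0,0,1],
])

```text
time: 8.15
eef_pos: [483.5, -277.2, 164.6]
ee_rot: [[-0.06, 0.998, -0.002], [0.998, 0.06, 0.002], [0.002, -0.002, -1.0]]
ft_force: [0.5, 0.6, -2.2]
gripper_width: 49.2
grasp_force: 40.0
```

Emit:
drive_tool([
  [0.4,0.25,0,0,1],
  [0.9,0.55,0,0,1],
  [0.9,0.55,0,0,1],
  [0.9,0.55,0,0,1],
  [0.9,0.55,0,0,1],
  [0.9,0.55,0,0,1],
  [0.9,0.55,0,0,1],
  [0.9,0.55,0,0,1],
  [0.9,0.55,0,0,1],
  [0.9,0.55,0,0,1],
  [0.5,0.3,0,0,1],
  [0,0,0,0,1],
  [0,0,0,0,1],
  [0,0,0,0,1],
])

```text
time: 9.32
eef_pos: [608.3, -45.7, 165.8]
ee_rot: [[-0.055, 0.998, -0.001], [0.998, 0.055, -0.0], [-0.0, -0.001, -1.0]]
ft_force: [-0.3, -0.8, -1.8]
gripper_width: 49.6
grasp_force: 40.0
```

```bash
python3 - <<'E'
from h import *
import pickle
o=get_obs();print(o['time'],np.round(o['eef_pos'],1),np.round(o['ee_rot'],3).tolist(),o['ft_force'],o['gripper_width'])
f=shot('wrist','w2.png')
pickle.dump(f,open('w2.pkl','wb'))
im=f['pixels'];hsv=cv2.cvtColor(im,cv2.COLOR_BGR2HSV)
for nm,mk,z in(('blk',cv2.inRange(hsv,(0,0,0),(180,255,60)),14),('alu',cv2.inRange(hsv,(0,0,120),(180,50,255)),26)):
    mk=cv2.morphologyEx(mk,cv2.MORPH_OPEN,np.ones((3,3)))
    cs,_=cv2.findContours(mk,cv2.RETR_EXTERNAL,cv2.CHAIN_APPROX_NONE)
    for c in cs:
        if cv2.contourArea(c)>1000:
            P=ray(f,c[:,0].astype(float),z)[:,:2].astype(np.float32)
            print(nm,cv2.boundingRect(c),cv2.minAreaRect(P))
E
```

```text
9.3167 [608.3 -45.7 165.8] [[-0.055, 0.998, -0.001], [0.998, 0.055, -0.0], [-0.0, -0.001, -1.0]] [-0.27656497 -0.82593855 -1.84597554] 49.61087530700755
blk (0, 266, 512, 118) ((626.7128295898438, -269.6802673339844), (851.0357666015625, 227.6419219970703), 3.0282254219055176)
blk (326, 264, 186, 87) ((860.203857421875, -209.79351806640625), (273.1762390136719, 141.79872131347656), 3.3912577629089355)
alu (60, 90, 21, 103) ((403.81793212890625, -6.374763488769531), (113.54183959960938, 19.189979553222656), 87.432861328125)
alu (207, 0, 90, 169) ((601.0969848632812, 58.52714920043945), (96.02175903320312, 165.61578369140625), 3.16074800491333)
```

View pics/w2.png

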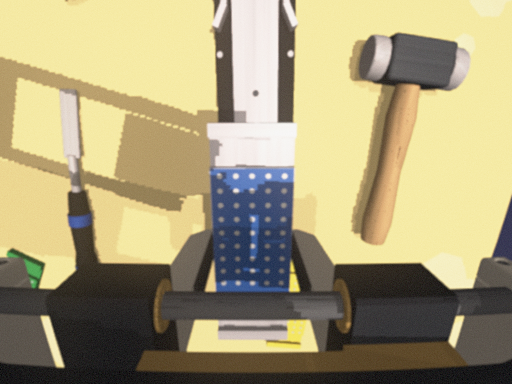

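The plate is held level, with its front lip at row 124. The bed runs ahead of it, about columns 233–278, and the guide mouth is near row 20. I'll measure the bed centreline.

```bash
python3 - <<'E'
from h import *
import pickle
f=pickle.load(open('w2.pkl','rb'));g=cv2.cvtColor(f['pixels'],cv2.COLOR_BGR2GRAY).astype(float)
L=[];R=[];BL=[];BR=[]
for r in range(40,112,4):
    row=g[r]; d=np.diff(cv2.GaussianBlur(row[None],(5,1),0)[0])
    l=220+np.argmax(d[220:245]); rr=268+np.argmin(d[268:290])
    L.append((l+.5,r));R.append((rr+.5,r))
    BL.append((205+np.argmin(d[205:230])+.5,r));BR.append((283+np.argmax(d[283:305])+.5,r))
def ln(P,z):
    W=ray(f,np.array(P,float),z)[:,:2]; p=np.polyfit(W[:,1],W[:,0],1); return p
for n,a,b,z in(('bed',L,R,26),('base',BL,BR,14)):
    p,q=ln(a,z),ln(b,z);
    print(n,'slopes',p[0],q[0],'x at y=0,50,130:',[(round(np.polyval(p,y),1),round(np.polyval(q,y),1),round((np.polyval(p,y)+np.polyval(q,y))/2,1)) for y in(0,50,130)])
P=[];Q=[]
for r in range(132,164,4):
    d=np.diff(cv2.GaussianBlur(g[r][None],(5,1),0)[0]);P.append((200+np.argmax(abs(d[200:222]))+.5,r));Q.append((288+np.argmax(abs(d[288:305]))+.5,r))
p,q=ln(P,172),ln(Q,172);print('plate',p[0],q[0],np.polyval(p,20),np.polyval(q,20))
print('front',ray(f,[[252,124]],172))
# top camera along-bed ends of the base: dark profile
a,_=pickle.load(open('f0.pkl','rb'));print('guide tips',ray(f,[[217,24],[295,24]],32))
E
```

```text
bed slopes -0.0718519279546378 -0.076179057821752 x at y=0,50,130: [(np.float64(585.9), np.float64(632.5), np.float64(609.2)), (np.float64(582.3), np.float64(628.7), np.float64(605.5)), (np.float64(576.6), np.float64(622.6), np.float64(599.6))]
base slopes -0.02625688870274245 -0.08779123835612354 x at y=0,50,130: [(np.float64(565.0), np.float64(651.4), np.float64(608.2)), (np.float64(563.7), np.float64(647.0), np.float64(605.3)), (np.float64(561.6), np.float64(640.0), np.float64(600.8))]
plate -0.2778321476767554 -0.0024298240797670304 581.405351836568 628.1839998371644
front [[603.32401353  27.84890796 172.        ]]
guide tips [[564.61784408 116.3104719   32.        ]
 [639.86318667 120.49863377  32.        ]]
```

Emit:
drive_tool([
  [0.5,0.1,0,-0.01,1],
  [0.8,0,0,0,1],
  [0.8,0,0,0,1],
  [0.8,0,0,0,1],
  [0.54,0,0,0,1],
  [0.2,0,0.5,0,1],
  [0,0,1,0,1],
  [0,0,1,0,1],
  [0,0,1,0,1],
  [0,0,0.8,0,1],
  [0,0,0.5,0,1],
  [0,0,0.3,0,1],
  [0,0,0.1,0,1],
  [0,0,0.1,0,1],
  [0,0,0.05,0,1],
  [0,0,0,0,1],
  [0,0,0,0,1],
])

```text
time: 10.78
eef_pos: [606.1, 45.6, 33.3]
ee_rot: [[-0.066, 0.998, 0.002], [0.998, 0.066, -0.0], [-0.0, 0.002, -1.0]]
ft_force: [-0.2, -0.1, -3.1]
gripper_width: 49.2
grasp_force: 40.0
```

Emit:
drive_tool([
  [0,0,0.05,0,1],
  [0,0,0.05,0,1],
  [0,0,0.04,0,1],
  [0,0,0,0,1],
  [0,0,0,0,1],
])

```text
time: 11.2
eef_pos: [605.8, 45.7, 29.8]
ee_rot: [[-0.066, 0.998, 0.001], [0.998, 0.066, -0.0], [-0.0, 0.001, -1.0]]
ft_force: [-2.0, -0.7, 5.6]
gripper_width: 49.3
grasp_force: 40.0
```

Emit:
drive_tool([
  [0,0,0,0,-0.2],
  [0,0,0,0,-1],
  [0,0,0,0,-1],
  [0,0,0,0,-1],
  [0,0,0,0,-1],
  [0,0,-0.5,0,-1],
  [0,0,-1,0,-1],
  [0,0,-1,0,-1],
  [-0.5,0,-1,0,1],
  [-1,0,-1,0,1],
  [-1,0,0,0,1],
  [-1,0,0,0,1],
  [-1,0,0,0,1],
  [-0.5,0,0,0,1],
  [0,0,0,0,1],
  [0,0,0,0,1],
  [0,0,0,0,1],
])

```text
time: 12.62
eef_pos: [613.4, -77.8, 141.1]
ee_rot: [[-0.066, 0.998, -0.001], [0.998, 0.066, 0.001], [0.001, -0.001, -1.0]]
ft_force: [-0.2, 0.3, 0.1]
gripper_width: 37.4
grasp_force: 0.0
```

```bash
python3 - <<'E'
from h import *
o=get_obs();print(o['time'],np.round(o['eef_pos'],1),np.round(o['ee_rot'],3).tolist(),o['gripper_width'])
f=shot('wrist','w3.png')
hsv=cv2.cvtColor(f['pixels'],cv2.COLOR_BGR2HSV)
mk=cv2.inRange(hsv,(95,80,40),(130,255,255));mk=cv2.morphologyEx(mk,cv2.MORPH_CLOSE,np.ones((7,7)));mk=cv2.morphologyEx(mk,cv2.MORPH_OPEN,np.ones((7,7)))
for c in cv2.findContours(mk,cv2.RETR_EXTERNAL,cv2.CHAIN_APPROX_NONE)[0]:
    if cv2.contourArea(c)>1500: print(cv2.boundingRect(c),cv2.minAreaRect(ray(f,c[:,0].astype(float),36)[:,:2].astype(np.float32)))
E
```

```text
12.6167 [613.4 -77.8 141.1] [[-0.066, 0.998, -0.001], [0.998, 0.066, 0.001], [0.001, -0.001, -1.0]] 37.44225466760609
(225, 4, 56, 116) ((604.858642578125, 45.436397552490234), (48.82018280029297, 97.07675170898438), 3.7926337718963623)
```

View pics/w3.png

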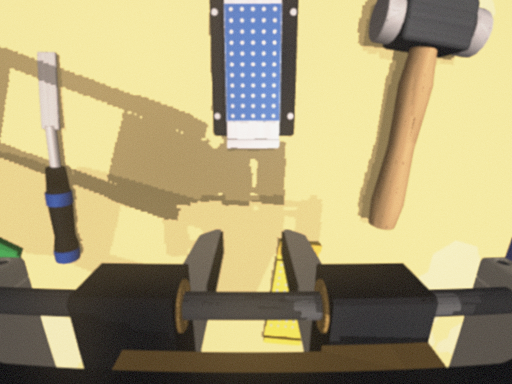

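The plate lies centred on the bed at about (605, 45), with its rear end at (253,147) px. I shut the fingers, drop down behind the rear end and start pushing.

Emit:
drive_tool([
  [0,0,0.5,0,1],
  [0,0,1,0,1],
  [0,0,1,0,1],
  [0,0,1,0,1],
  [0,0,0.64,0,1],
  [0,0,0.3,0,1],
  [0,0,0,0,1],
  [0,0,0,0,1],
])

```text
time: 13.33
eef_pos: [614.0, -78.2, 30.8]
ee_rot: [[-0.067, 0.998, 0.0], [0.998, 0.067, 0.0], [0.0, 0.0, -1.0]]
ft_force: [0.5, -0.7, 1.2]
gripper_width: 0.3
grasp_force: 0.0
```

Emit:
drive_tool([
  [0.3,0,0,0,1],
  [0.3,0,0,0,1],
  [0.3,0,0,0,1],
  [0.2,0,0,0,1],
  [0.2,0,0,0,1],
  [0.2,0,0,0,1],
  [0.2,0,0,0,1],
  [0.2,0,0,0,1],
  [0.2,0,0,0,1],
  [0.2,0,0,0,1],
  [0.2,0,0,0,1],
  [0.2,0,0,0,1],
  [0.2,0,0,0,1],
  [0,0,0,0,1],
])

```text
time: 14.5
eef_pos: [608.9, -5.6, 30.5]
ee_rot: [[-0.066, 0.998, 0.0], [0.998, 0.066, 0.001], [0.001, 0.0, -1.0]]
ft_force: [0.0, 0.7, 0.3]
gripper_width: 0.6
grasp_force: 0.0
```

Emit:
drive_tool([
  [0.15,0,0,0,1],
  [0.15,0,0,0,1],
  [0.15,0,0,0,1],
  [0.15,0,0,0,1],
  [0.15,0,0,0,1],
  [0.15,0,0,0,1],
  [0.15,0,0,0,1],
])

```text
time: 15.08
eef_pos: [607.2, 19.8, 30.4]
ee_rot: [[-0.066, 0.998, -0.0], [0.998, 0.066, -0.0], [-0.0, -0.0, -1.0]]
ft_force: [0.1, -2.3, 2.2]
gripper_width: 0.5
grasp_force: 1.5
```

Emit:
drive_tool([
  [0.12,0,0,0,1],
  [0.12,0,0,0,1],
  [0.12,0,0,0,1],
  [0.12,0,0,0,1],
])

```text
time: 15.42
eef_pos: [606.8, 29.8, 30.5]
ee_rot: [[-0.066, 0.998, 0.001], [0.998, 0.066, -0.003], [-0.003, 0.0, -1.0]]
ft_force: [0.3, -10.2, 1.0]
gripper_width: 0.2
grasp_force: 5.4
```

Now under the clips; continuing in small steps.

Emit:
drive_tool([
  [0.12,0,0,0,1],
  [0.12,0,0,0,1],
  [0.12,0,0,0,1],
])

```text
time: 15.67
eef_pos: [606.3, 38.1, 30.5]
ee_rot: [[-0.066, 0.998, 0.001], [0.998, 0.066, -0.004], [-0.004, 0.001, -1.0]]
ft_force: [1.0, -9.4, 0.3]
gripper_width: 0.6
grasp_force: 4.9
```

Emit:
drive_tool([
  [0.1,0,0,0,1],
  [0.1,0,0,0,1],
])

```text
time: 15.83
eef_pos: [605.8, 43.9, 30.4]
ee_rot: [[-0.066, 0.998, 0.0], [0.998, 0.066, -0.002], [-0.002, 0.0, -1.0]]
ft_force: [0.5, -5.2, 0.8]
gripper_width: 0.3
grasp_force: 2.7
```

```bash
python3 - <<'E'
from h import *
f=shot('wrist');im=f['pixels']
cv2.imwrite('pics/w4.png',cv2.resize(im[:260,130:390],None,fx=2.3,fy=2.3,interpolation=cv2.INTER_CUBIC))
E
```

```text
(no output)
```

View pics/w4.png

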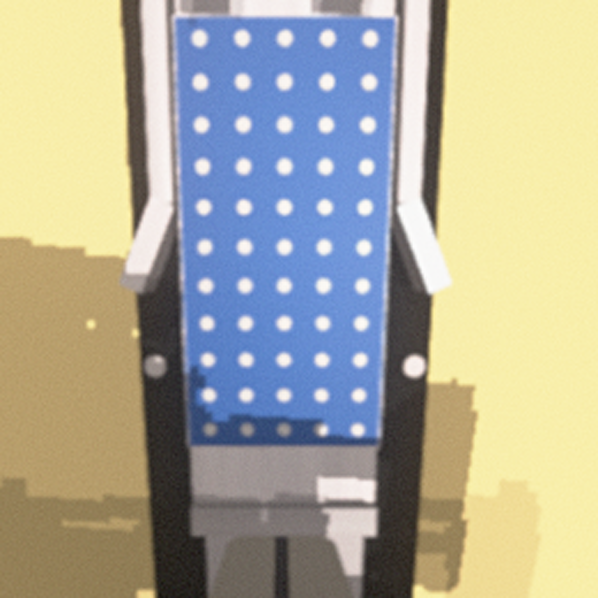

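The plate is straight between the guides, and the clip tips over its groove are just visible at the top. I push on in fine steps until the stop takes the load.

Emit:
drive_tool([
  [0.08,0,0,0,1],
  [0.08,0,0,0,1],
])

```text
time: 16.05
eef_pos: [605.4, 48.3, 30.4]
ee_rot: [[-0.066, 0.998, 0.0], [0.998, 0.066, -0.002], [-0.002, 0.0, -1.0]]
ft_force: [0.8, -7.5, 0.8]
gripper_width: 0.8
grasp_force: 3.9
```

Emit:
drive_tool([
  [0.06,0,0,0,1],
  [0.06,0,0,0,1],
])

```text
time: 16.22
eef_pos: [605.6, 49.3, 30.5]
ee_rot: [[-0.067, 0.998, 0.001], [0.998, 0.067, -0.005], [-0.005, 0.001, -1.0]]
ft_force: [0.8, -19.4, -1.1]
gripper_width: 0.8
grasp_force: 9.6
```

Emit:
drive_tool([
  [0.06,0,0,0,1],
  [0.04,0,0,0,1],
  [0,0,0,0,1],
])

```text
time: 16.47
eef_pos: [605.8, 49.3, 30.5]
ee_rot: [[-0.067, 0.998, 0.001], [0.998, 0.067, -0.008], [-0.009, 0.001, -1.0]]
ft_force: [0.9, -22.4, -0.5]
gripper_width: 0.6
grasp_force: 11.2
```

Hard stop: no travel, force rising to 22 N. I back off, lift clear and check from above.

Emit:
drive_tool([
  [-0.4,0,0,0,1],
  [-0.6,0,0,0,1],
  [0,0,-0.5,0,1],
  [0,0,-1,0,1],
  [0,0,-1,0,1],
  [0,0,-1,0,1],
  [0,0,-1,0,1],
  [0,0,-0.5,0,1],
  [0.5,0,0,0,1],
  [0.7,0,0,0,1],
  [0.7,0,0,0,1],
  [0.7,0,0,0,1],
  [0.4,0,0,0,1],
  [0,0,0,0,1],
  [0,0,0,0,1],
])

```text
time: 17.72
eef_pos: [600.9, 105.5, 154.4]
ee_rot: [[-0.068, 0.998, -0.002], [0.998, 0.068, 0.0], [0.0, -0.002, -1.0]]
ft_force: [0.8, -0.3, -0.5]
gripper_width: 0.5
grasp_force: 0.0
```

```bash
python3 - <<'E'
from h import *
o=get_obs();print(o['time'],np.round(o['eef_pos'],1),np.round(o['ft_force'],1))
f=shot('wrist');im=f['pixels'];t=shot('top')
hsv=cv2.cvtColor(im,cv2.COLOR_BGR2HSV)
mk=cv2.inRange(hsv,(95,80,40),(130,255,255));mk=cv2.morphologyEx(mk,cv2.MORPH_CLOSE,np.ones((7,7)));mk=cv2.morphologyEx(mk,cv2.MORPH_OPEN,np.ones((7,7)))
for c in cv2.findContours(mk,cv2.RETR_EXTERNAL,cv2.CHAIN_APPROX_NONE)[0]:
    if cv2.contourArea(c)>1500: print(cv2.boundingRect(c),cv2.minAreaRect(ray(f,c[:,0].astype(float),36)[:,:2].astype(np.float32)))
cv2.imwrite('pics/w5.png',cv2.resize(im[:200,150:360],None,fx=2.9,fy=2.9,interpolation=cv2.INTER_CUBIC))
E
```

```text
17.7167 [600.9 105.5 154.4] [ 0.8 -0.3 -0.5]
(230, 119, 49, 94) ((599.849853515625, 131.68344116210938), (48.07264709472656, 97.20941162109375), 3.646442174911499)
```

View pics/w5.png

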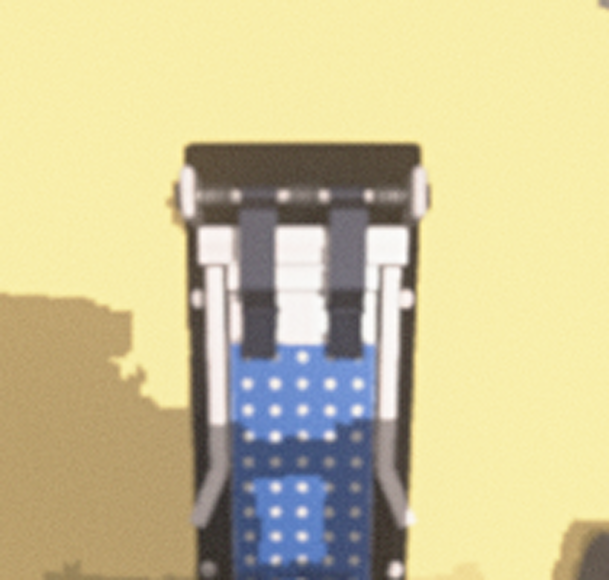

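The plate's front end meets the stop, at about (302,265) in the crop. Both clips lie down alike in the groove, with noses at (258,298) and (347,298). The plate centre measures (599.8, 131.7), against an expected (599.7, 131.8).

```bash
python3 -c "
from workcell import *
print(sign_off())"
```

```text
the job is handed in; nothing more can be done
None
```

I loaded the blue plate into the holder, blue face up and pushed hard against the stop; the last picture shows both clips down in its groove. The arm is clear, nothing else was touched, and the job is handed in; no verdict came back.

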